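# Load the vial block, then rock the tight locating block out

## Task

Put the two loose screw-cap sample vials into the two round bores of the aluminium vial block, one in each, standing fully home. Then take the tight steel locating block in the middle slot by its grip head and rock it side to side along the length of the vial block, clearly over to the left and then clearly over to the right while it is still in the slot, working it up until it frees. Finish still holding it upright in the gripper, just clear above its slot by a finger's width or two; do not let go, leave the vials in their bores, and do not knock over or shove aside the white bottle.

Things in the scene. Friction and masses are not known exactly. Their poses are not given: they have to be found in the camera images.
- vial_block: fixed aluminium block on the worktop, 70 x 250 x 50 mm (x, y, z); origin at the centre of its underside, z up, y along its length, turned up to 0.3 rad about z. In its top: a round bore at each end and a rectangular slot in the middle.
- bore_left (a point): centre of the mouth of the bore at the block's +y end, in its top face: 46 mm diameter, 34 mm deep, flat floor 16 mm above the worktop
- bore_right (a point): the same at the block's -y end (the bores are 180 mm apart)
- slot (a point): centre of the mouth of the middle slot, in the vial block's top face. The slot is 66 mm long (along the vial block's y), 18 mm deep; two sprung brass cheeks, each 24 mm long, nip the locating block from the -x and +x sides with about 45 N each over its upper 16 mm.
- locating_block: plain steel locating block upright in the slot, 0.25 kg, 95 mm tall; origin at the centre of its underside, axes along the vial block's, z up. Foot 20 x 44 x 30 mm (x, y, z), its lowest 18 mm in the slot; a neck 14 x 18 mm; on top a grip head 20 x 26 x 40 mm (55 to 95 mm above the origin). At each end it has 11 mm of room to rock about its x axis (leaning along y); it cannot tilt the other way.
- vial_a: loose clear sample vial with white screw cap, standing upright in front of the vial block, 41 mm diameter, 73 mm tall, 60 g; origin at the centre of its underside. Either vial may go in either bore; home, it stands out 39 mm above the vial block.
- vial_b: the other loose vial, alike
- white_bottle_1: bystander: opaque white bottle with a narrower cap, 52 mm diameter, 72 mm tall, loose, in the row with the vials; stays where it is
- head (a point): centre of the locating block's grip head, on its axis 75 mm above its underside. Pulled straight the block takes about 50 N; rocked 0.15 to 0.2 rad each way with 2 to 4 mm of lift a swing it walks up, with forces of some 20 N, and is free of the cheeks after 18 mm of rise. Left is +y of the vial block.
Mind the look-alikes: they are no part of the job. What is shaped like the vial_a but orange or pink is not meant.

How it is judged:
By the outcome, as a careful person would: the job done as asked, in the order asked, and still so for the second after the job is handed in, while the arm keeps its last pose, push and grip.
It also fails if it takes over 72 s, if anything falls off the work surface, if the arm or the gripper's body presses on something with over 40 N, if the wrist force passes 120 N, or if a joint passes its speed limit or range.

## Robot

A 6-joint arm with a two-finger parallel gripper is mounted at the origin on a cart in front of the work surface, level with it; the furniture and walls round the work are solid. World frame = base frame: x ahead of the robot, y to its left, z up, the work surface at z = 0. Lengths are in m, angles in rad, forces in N, time in s.
With the tool pointing down it reaches from about 0.35 to 0.975 m from the base axis. Payload 4.9 kg.
Tool frame: the origin (TCP) lies on the centre line of the jaws, within the pads' length; the fingertips stand manip.tip_reach ahead of it and the grasp point (between the pads) is the TCP (manip.tip_reach is the distance from the TCP to the fingertips, in m); z points along the fingers, y is the line along which they close (so a half turn about z gives the same grasp; the last joint's range is limited). The gripper opens to 85 mm and grips with 20 to 120 N. Pads are 22 mm wide; open, the fingers measure 114 mm over their backs; the gripper's body (76 mm by 85 mm) begins 54 mm behind the grasp point. The pads swing forward as they close: fully open they stand 13 mm farther back than shut.
Start: joints at [1.08, 0.053, 1.613, -0, 1.476, -0.119], TCP at [0.227, 0.582, 0.25] pointing down, gripper open.
Joint ranges: [-3.01, 3.01], [-1.01, 2.22], [0.06, 2.58], [-1.02, 4.17], [0.09, 2.62], [-3.14, 3.14]. Speed limits (rad/s): [2.57, 2.57, 3.14, 3.14, 3.14, 3.14].

## Interface

Orientations are given as a unit quaternion [w, x, y, z].
In Python, from plant import manip gives the robot as it stands. The module is installed in compiled form; this text tells all that it offers.
- The arm moves only by the tool move_arm, never from a script. Its argument "rows" is a list of rows, each a list of 7 numbers: the shift along the tool's x, y, z in cm, then the turn, a rotation vector about the tool's x, y, z in degrees, then the opening, from -1 (shut) to 1 (fully open). In form: [[tx, ty, tz, ax, ay, az, jaw], ...]. A call has 1 to 20 rows; each row shifts and turns the commanded pose from where the row before left it, along the tool's axes as they then stand; what a row does not reach is not made up. A row lasts 1/12 s, in which the tool goes at most 41.7 mm and 7.16 degrees, less where a joint would pass 70% of its speed; a pose out of reach is approached as far as the arm can. A call is refused whole if a number of a shift passes 4.17 or a number of a turn 7.16, either way. A call with a gripper value outside its range is refused whole. The fingers move at their own pace and stop on an object; the grip force is fixed at half the most. Time passes only in rows, so rows that do not move let the fingers close. It gives the time, the measured TCP pose, the force, the opening and the grip force at its end, in the units of the state.
- manip.state(): the state, without advancing time (a new reading comes with each control period).
- manip.grab_frame(name): name is "scene" or "side" or "wrist"; returns a dict with "img" (480x640x3 uint8, blue, green, red), "mtx" (3x3 intrinsics, pixels), "k1" (the pictures are not rectified: a ray, as slopes to the right and down, at radius r is drawn at 1 + k1 r^2 times it, then the intrinsics apply), "R" (3x3) and "t" (3): a world point X has camera coordinates R X + t. Camera axes: x right, y down, z forward; pixel columns grow to the right and rows downward; lengths in m; the calibration is good to about 2 mm. A picture is of the moment at which its call begins. There is no depth.
- manip.job_done(): hands the job in; it is judged then, once.
The state is a dict: "time": time; "joint_pos": joint angles; "joint_vel": joint speeds; "joint_efforts": joint torques, N m; "tool_pos": TCP position; "tool_rot": TCP orientation; "contact_force": force on the tool from outside, world axes, zero at the start; "ft_torque": the same for the moment, N m; "gripper_width": opening from 0.0 (shut) to 1.0 (fully open); "grasp_force": force on a finger pad.
Only numpy, scipy, OpenCV 4.12 (cv2) and the standard library are available. Lean on these libraries where they do the work, as an engineer would, in place of code of your own. Each camera call takes 0.05 s, during which the arm holds its last target. There are 200 camera calls.

## Working session

There is one attempt and no reset: what is moved stays moved. The work goes in short steps, Python scripts to look and compute and a tool call to move; the robot and the scene stay as the last step left them, time stands still between calls to the robot, and variables do not carry over. Pictures are saved under pics/ and viewed, at most 10 in all, crops included, and the job is handed in when it is done.

Besides the shell and the picture viewer there is one more tool, called after ">>>" as a command line: name --pt "numbers of a row" for each row, then --argument value for the rest. move_arm: Moves the arm, as the interface text tells. Its arguments: {"type":"object","properties":{"rows":{"type":"array","items":{"type":"array","items":{"type":"number"}}}},"required":["rows"]}

```bash
mkdir -p pics; cat > h.py <<'E'
import numpy as np, cv2, json, pickle
from plant import manip
from scipy.spatial.transform import Rotation as Ro
def grab(n,save=None):
    f=manip.grab_frame(n)
    if save: cv2.imwrite('pics/'+save,f['img']); pickle.dump(f,open('pics/'+save+'.pkl','wb'))
    return f
def ray(f,u,v):
    K=f['mtx'];d=np.array([f['k1'],0,0,0,0.])
    # k1 radial
    p=cv2.undistortPoints(np.array([[[u,v]]],float),K,d)[0,0]
    R=np.array(f['R']);t=np.array(f['t'])
    return -R.T@t, R.T@np.array([p[0],p[1],1.])
def onz(f,u,v,z):
    c,d=ray(f,u,v); return c+d*(z-c[2])/d[2]
def proj(f,X):
    p,_=cv2.projectPoints(np.array(X,float).reshape(-1,1,3),cv2.Rodrigues(np.array(f['R']))[0],np.array(f['t']),f['mtx'],np.array([f['k1'],0,0,0,0.]));return p[:,0]
def st():
    s=manip.state();q=s['tool_rot'];R=Ro.from_quat([q[1],q[2],q[3],q[0]]).as_matrix()
    return s,np.array(s['tool_pos']),R
E
python3 - <<'E'
from h import *
for n in("scene","side","wrist"):
    f=grab(n,n+'0.png');print(n,-f['R'].T@f['t'],f['R'][2],f['k1'],f['mtx'][0,0])
s,p,R=st();print(s['time'],p,R.round(3),manip.tip_reach,s['gripper_width'])
E
```

```text
scene [-0.02516135 -0.73923166  0.87610772] [ 0.43788151  0.61751848 -0.65339935] -0.1395965666754869 584.7426991940187
side [ 0.09330822 -0.6724493   0.73408237] [ 0.4118588   0.65490411 -0.63361892] -0.003981634139704829 510.809265533329
wrist [0.16401165 0.60595935 0.3732039 ] [ 0.24695218 -0.09934663 -0.96392161] 0.020909554066257458 380.21739185986553
0.15 [0.22680851 0.58190105 0.24935275] [[-0.932  0.363 -0.001]
 [ 0.363  0.932 -0.001]
 [ 0.    -0.002 -1.   ]] 0.019 0.9969506586344994
```

View pics/scene0.png

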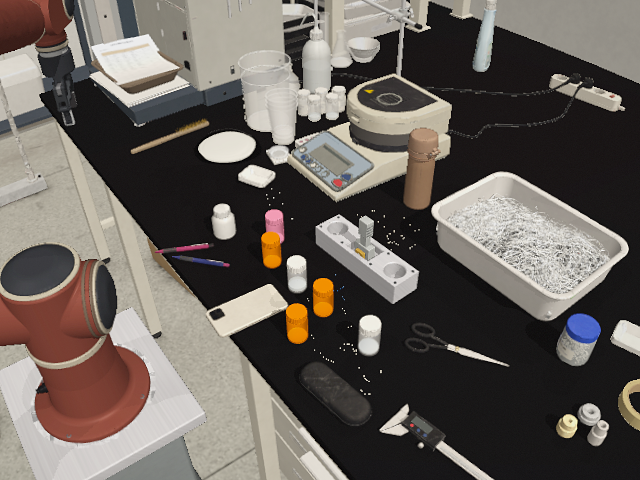

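View pics/side0.png

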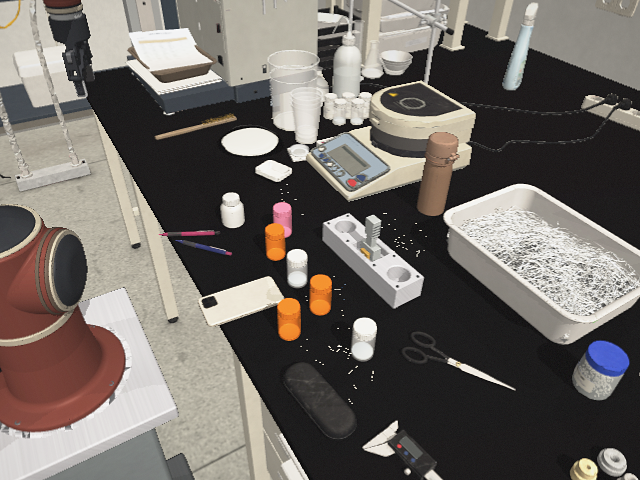

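Scene: the clear, white-capped vials are at (297,274) and (369,335). The orange ones at (271,250), (323,298) and (297,323) and the pink one at (274,226) are look-alikes. The opaque white bottle is at (223,221). The vial block's bores are at about (343,229) and (394,270), and the grip head is at (367,230). The side view agrees, with the vials at (297,268) and (364,340). I'll confirm this in one enlarged crop.

```bash
python3 - <<'E'
from h import *
a=cv2.imread('pics/scene0.png')[195:365,240:430];b=cv2.imread('pics/side0.png')[195:365,240:430]
c=np.hstack([a,b]);cv2.imwrite('pics/crop1.png',cv2.resize(c,None,fx=2.1,fy=2.1,interpolation=cv2.INTER_CUBIC))
for n in('scene','side'):
    f=pickle.load(open(f'pics/{n}0.png.pkl','rb'))
    for nm,u,v,z in ([('vA',297,260,.073),('vB',369,320,.073),('bL',343,229,.05),('bR',394,270,.05),('bot',223,207,.072),('head',367,219,.127)] if n=='scene' else [('vA',297,253,.073),('vB',364,323,.073),('bL',345,227,.05),('bR',398,274,.05),('bot',232,196,.072),('head',374,218,.127)]):
        print(n,nm,onz(f,u,v,z).round(3))
E
```

```text
scene vA [ 0.464 -0.003  0.073]
scene vB [ 0.475 -0.217  0.073]
scene bL [0.619 0.039 0.05 ]
scene bR [ 0.619 -0.129  0.05 ]
scene bot [0.435 0.248 0.072]
scene head [ 0.619 -0.038  0.127]
side vA [0.461 0.001 0.073]
side vB [ 0.472 -0.216  0.073]
side bL [0.607 0.049 0.05 ]
side bR [ 0.616 -0.129  0.05 ]
side bot [0.43  0.249 0.072]
side head [ 0.616 -0.036  0.127]
```

View pics/crop1.png

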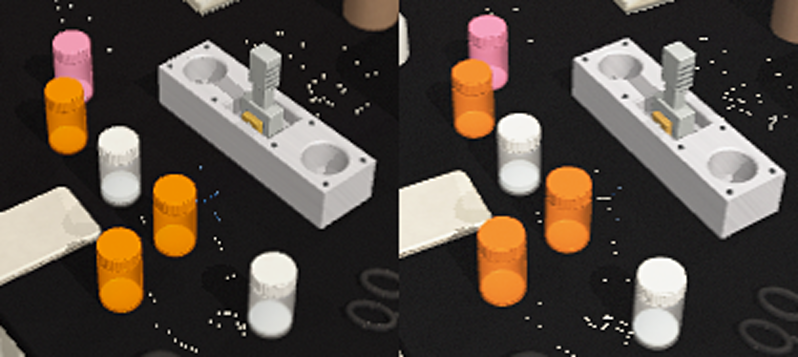

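The crop confirms the two targets as the clear, white-capped vials. They stand among the orange ones, and the block's corners and bores are sharply visible.

```bash
python3 - <<'E'
from h import *
P={'scene':dict(W=(315.7,227.4),N=(339,214.5),E=(418,271),S=(393.3,287),bL=(337.1,228.3),bR=(394.8,270.7)),
'side':dict(W=(322.4,236),N=(347.6,214),E=(423.3,277.9),S=(393.8,294.5),bL=(345.7,227.4),bR=(398.1,274))}
for n in P:
    f=pickle.load(open(f'pics/{n}0.png.pkl','rb'))
    q={k:onz(f,*v,.05)[:2] for k,v in P[n].items()}
    print(n,{k:v.round(3).tolist() for k,v in q.items()}, 'yaw',np.arctan2(*( (q['bL']-q['bR'])*[-1,1])), np.linalg.norm(q['bL']-q['bR']))
    h=cv2.cvtColor(f['img'],cv2.COLOR_BGR2HSV)
    m=((h[...,0]>5)&(h[...,0]<22)&(h[...,1]>180)&(h[...,2]>150)).astype(np.uint8)
    c=cv2.connectedComponentsWithStats(m)
    for s in c[2][1:]:
        if s[4]>150: print('orange',s, onz(f,s[0]+s[2]/2,s[1]+s[2]*.38,.073).round(3), onz(f,s[0]+s[2]/2,s[1]+s[3]-s[2]*.35,0).round(3))
E
```

```text
scene {'W': [0.574, 0.081], 'N': [0.645, 0.086], 'E': [0.656, -0.161], 'S': [0.585, -0.164], 'bL': [0.61, 0.049], 'bR': [0.619, -0.131]} yaw 0.047751436579021984 0.18052281891642383
orange [261 232  20  36 607] [0.458 0.083 0.073] [0.461 0.096 0.   ]
orange [313 278  20  39 714] [ 0.462 -0.094  0.073] [ 0.463 -0.092  0.   ]
orange [286 303  22  41 774] [ 0.382 -0.119  0.073] [ 0.381 -0.116  0.   ]
side {'W': [0.548, 0.046], 'N': [0.639, 0.086], 'E': [0.652, -0.163], 'S': [0.574, -0.17], 'bL': [0.608, 0.047], 'bR': [0.616, -0.129]} yaw 0.04490403527761533 0.17608338606673224
orange [265 223  20  38 630] [0.456 0.086 0.073] [0.458 0.096 0.   ]
orange [310 274  22  41 785] [ 0.459 -0.094  0.073] [ 0.464 -0.09   0.   ]
orange [277 298  24  43 855] [ 0.378 -0.12   0.073] [ 0.379 -0.115  0.   ]
```

>>> move_arm --pt "0 0 0 0 0 -6 0.4" --pt "0 0 0 0 0 -6 0.4" --pt "0 0 0 0 0 -6 0.4" --pt "0 0 0 0 0 -6 0.4" --pt "-1.5 -3.8 0 0 0 0 0.4" --pt "-1.5 -3.8 0 0 0 0 0.4" --pt "-1.5 -3.8 0 0 0 0 0.4" --pt "-1.5 -3.8 0 0 0 0 0.4" --pt "-1.5 -3.8 0 0 0 0 0.4" --pt "-1.5 -3.8 0 0 0 0 0.4" --pt "-1.5 -3.8 0 0 0 0 0.4" --pt "-1.5 -3.8 0 0 0 0 0.4" --pt "-1.5 -3.8 0 0 0 0 0.4" --pt "-1.5 -3.8 0 0 0 0 0.4" --pt "-1.5 -3.8 0 0 0 0 0.4" --pt "-1.5 -3.8 0 0 0 0 0.4" --pt "-1.5 -3.8 0 0 0 0 0.4" --pt "-1.5 -3.8 0 0 0 0 0.4" --pt "-1.5 -3.8 0 0 0 0 0.4" --pt "-1.5 -3.8 0 0 0 0 0.4"

```text
time: 1.82
tool_pos: [0.4956, -0.0158, 0.2501]
tool_rot: [0.0, -0.023, 1.0, 0.0]
contact_force: [1.2, 0.3, -0.7]
gripper_width: 0.701
grasp_force: 0.0
```

```bash
python3 - <<'E'
from h import *
s,p,R=st();print(s['time'],p,R.round(3),s['gripper_width'])
f=grab('wrist','w1.png')
for nm,X in dict(vA=[.463,-.001,.073],vB=[.473,-.216,.073],bL=[.609,.048,.05],bR=[.618,-.13,.05],head=[.6175,-.037,.127]).items(): print(nm,proj(f,X).round(0))
E
```

```text
1.8167 [ 0.49559457 -0.01583673  0.25012416] [[-0.999 -0.047  0.   ]
 [-0.047  0.999  0.   ]
 [-0.     0.    -1.   ]] 0.7005911039680689
vA [[338. 182.]]
vB [[ 63. 182.]]
bL [[379. 336.]]
bR [[191. 337.]]
head [[282. 393.]]
```

View pics/w1.png

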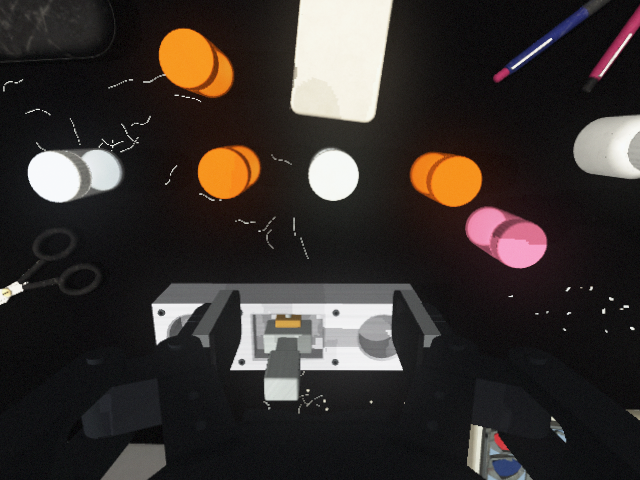

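Wrist view: vial A's cap is at (333,175) and vial B's at (55,176). The slot is at (288,338), bore_left at (381,337), and bore_right is hidden behind the finger. The grip head's top is at (281,386). I'll measure these by mask.

```bash
python3 - <<'E'
from h import *
f=pickle.load(open('pics/w1.png.pkl','rb'))
g=cv2.cvtColor(f['img'],cv2.COLOR_BGR2GRAY)
def cap(x0,x1,y0,y1,th=190):
    m=(g[y0:y1,x0:x1]>th).astype(np.uint8)
    cs=cv2.findContours(m,0,1)[0];c=max(cs,key=cv2.contourArea)
    (u,v),r=cv2.minEnclosingCircle(c);e=cv2.fitEllipse(c);return u+x0,v+y0,r,e[0][0]+x0,e[0][1]+y0,e[1]
for b in((300,366,140,210),(20,90,140,210)):
    c=cap(*b);print(np.round(c[:5],1),c[5],onz(f,c[3],c[4],.073).round(4), onz(f,c[3]+c[2],c[4],.073)-onz(f,c[3]-c[2],c[4],.073))
# block outline
h=cv2.cvtColor(f['img'],cv2.COLOR_BGR2HSV)
for r in (300,310,345,360,366): print(r,[int(x) for x in g[r,140:240:4]])
for c in(170,250,350): print(c,[int(x) for x in g[276:384:4,c]])
for nm,p in dict(slotTL=(252,314),slotBR=(326,361),bL=(381,337),s1=(161,312),s3=(335,312),s4=(241,362),s5=(335,362)).items(): print(nm,onz(f,*p,.05).round(4))
cv2.imwrite('pics/crop2.png',cv2.resize(f['img'][275:405,140:450],None,fx=2.55,fy=2.55,interpolation=cv2.INTER_CUBIC))
E
```

```text
[332.8 174.1  26.  333.  174.7] (48.858184814453125, 50.41231155395508) [ 0.4574 -0.0052  0.073 ] [-0.00189412  0.04070697  0.        ]
[ 53.5 176.5  27.9  53.6 176.3] (45.68535614013672, 55.063968658447266) [ 0.4693 -0.2224  0.073 ] [-0.00219569  0.04262281  0.        ]
300 [21, 20, 21, 22, 106, 102, 105, 108, 105, 103, 105, 108, 105, 106, 106, 106, 105, 101, 107, 82, 84, 84, 32, 30, 26]
310 [16, 22, 20, 127, 237, 95, 198, 237, 237, 238, 237, 237, 237, 237, 29, 26, 31, 82, 86, 87, 87, 30, 29, 29, 29]
345 [18, 19, 22, 22, 47, 29, 22, 35, 34, 34, 34, 25, 27, 28, 26, 25, 123, 126, 35, 31, 26, 26, 32, 32, 32]
360 [17, 22, 25, 25, 24, 20, 20, 22, 21, 24, 26, 25, 25, 23, 25, 26, 28, 23, 31, 25, 27, 25, 27, 30, 229]
366 [17, 20, 23, 21, 19, 23, 20, 23, 24, 20, 23, 19, 25, 24, 22, 27, 23, 24, 26, 33, 21, 27, 25, 227, 235]
170 [23, 22, 64, 105, 106, 109, 109, 240, 236, 240, 237, 239, 172, 146, 89, 87, 25, 26, 31, 21, 25, 23, 22, 17, 19, 16, 17]
250 [24, 25, 97, 96, 96, 100, 101, 232, 230, 231, 197, 213, 217, 217, 219, 223, 229, 231, 231, 233, 232, 232, 232, 234, 28, 27, 30]
350 [31, 32, 107, 104, 112, 109, 113, 228, 240, 240, 235, 242, 242, 237, 193, 188, 192, 196, 238, 240, 241, 241, 243, 241, 41, 37, 35]
slotTL [ 0.5918 -0.0721  0.05  ]
slotBR [ 6.382e-01 -4.000e-04  5.000e-02]
bL [0.6099 0.0503 0.05  ]
s1 [ 0.5935 -0.1564  0.05  ]
s3 [0.5861 0.0052 0.05  ]
s4 [ 0.6431 -0.0825  0.05  ]
s5 [0.6389 0.0083 0.05  ]
```

View pics/crop2.png

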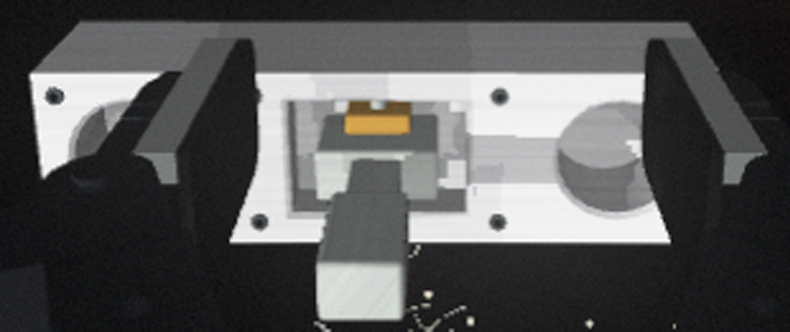

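Crop: the slot centre is at (288.4,337), the block's front edge is at v=303 and its rear edge at v=369.5. bore_left is around (380,337), partly behind a finger. Next I'll work out the block centre from these and plan the grasp of vial A.

```bash
python3 - <<'E'
from h import *
f=pickle.load(open('pics/w1.png.pkl','rb'))
a=lambda u,v:np.array(onz(f,u/2.55+140,v/2.55+275,.05))[:2]
F=[a(31,72),a(640,72)];B=[a(235,241),a(660,242)]
print('front',F,'back',B)
for s in [(55,96),(499,96),(260,222),(498,222)]: print(a(*s).round(4))
sl=[a(289,100),a(467,100),a(289,213),a(467,213)];print('slot',np.mean(sl,0),np.array(sl).round(4).tolist())
print('bL',a(612,157), 'bL left edge',a(557,157),'bL top/bot',a(617,101),a(617,213))
E
```

```text
front [array([ 0.58497658, -0.16401514]), array([0.57473937, 0.05636894])] back [array([ 0.65173943, -0.09113002]), array([0.64446957, 0.07079711])]
[ 0.5941 -0.1559]
[0.5867 0.0059]
[ 0.6431 -0.0816]
[0.6389 0.0086]
slot [ 0.61378668 -0.03764285] [[0.5919, -0.0708], [0.5889, -0.0057], [0.6387, -0.0706], [0.6356, -0.0033]]
bL [0.6094538  0.04932513] bL left edge [0.61045659 0.02890396] bL top/bot [0.58663132 0.04910116] [0.6328392  0.05331886]
```

>>> move_arm --pt "1.9 0.7 0 0 0 0 0.4" --pt "1.8 0.7 0 0 0 0 0.4" --pt "0 0 4 0 0 0 0.4" --pt "0 0 4 0 0 0 0.4" --pt "0 0 4 0 0 0 0.4" --pt "0 0 3 0 0 0 0.4" --pt "0 0 2 0 0 0 0.4" --pt "0 0 1.3 0 0 0 0.4" --pt "0 0 1 0 0 0 0.4" --pt "0 0 0 0 0 0 0.4" --pt "0 0 0 0 0 0 -1" --pt "0 0 0 0 0 0 -1" --pt "0 0 0 0 0 0 -1" --pt "0 0 0 0 0 0 -1" --pt "0 0 0 0 0 0 -1" --pt "0 0 0 0 0 0 -1" --pt "0 0 0 0 0 0 -1"

```text
time: 3.28
tool_pos: [0.4589, -0.0017, 0.0586]
tool_rot: [0.001, -0.024, 1.0, -0.0]
contact_force: [-0.1, -0.0, 5.5]
gripper_width: 0.449
grasp_force: 60.5
```

>>> move_arm --pt "0 0 -1.5 0 0 0 -1" --pt "0 0 -3 0 0 0 -1" --pt "0 0 -3.5 0 0 0 -1" --pt "-2.5 0.8 0 0 0 0 -1" --pt "-3 0.9 0 0 0 0 -1" --pt "-3 0.9 0 0 0 0 -1" --pt "-3 0.9 0 0 0 0 -1" --pt "-2.5 0.8 0 0 0 0 -1" --pt "-1.3 0.3 0 0 0 0 -1" --pt "0 0 0 0 0 0 -1" --pt "0 0 0 0 0 0 -1"

```text
time: 4.2
tool_pos: [0.6079, 0.0518, 0.1363]
tool_rot: [-0.001, -0.024, 1.0, -0.0]
contact_force: [0.1, 0.3, -0.9]
gripper_width: 0.442
grasp_force: 60.4
```

```bash
python3 - <<'E'
from h import *
s,p,R=st();print(s['time'],p,R.round(3),s['gripper_width'],s['contact_force'])
f=grab('wrist','w2.png')
s=p+R@np.array([0,0,0])
print('bore proj',proj(f,[[.6096,.0523,.05]]), 'cap nominal',proj(f,[[p[0],p[1],p[2]+.0144]]))
E
```

```text
4.2 [0.60793711 0.05178378 0.13628518] [[-0.999 -0.048 -0.002]
 [-0.048  0.999 -0.   ]
 [ 0.002  0.    -1.   ]] 0.442258128081375 [ 0.0547405   0.27846797 -0.91344629]
bore proj [[318.09755895 259.11186183]] cap nominal [[317.92499831 350.88878304]]
```

View pics/w2.png

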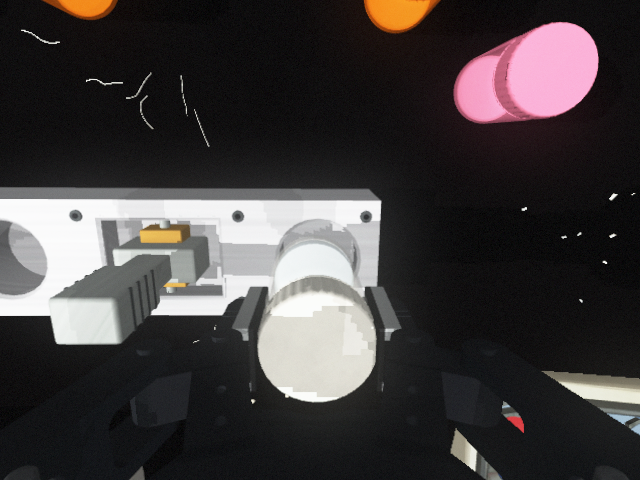

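The vial is held upright with its cap circle around (317,341). bore_left is behind it, spanning u=275–358 with its top edge at v=219. I'll fit both.

```bash
python3 - <<'E'
from h import *
from scipy.optimize import least_squares
f=pickle.load(open('pics/w2.png.pkl','rb'));g=cv2.cvtColor(f['img'],cv2.COLOR_BGR2GRAY)
p=np.array([.6079,.0518,.1363]);z=p[2]+.0144
def circ(P):
    r=least_squares(lambda q:np.hypot(P[:,0]-q[0],P[:,1]-q[1])-q[2],[P[:,0].mean(),P[:,1].mean(),.02],loss='soft_l1',f_scale=.0005);return r.x.round(4)
# cap: lower arc, radial scan from (317,342): last bright pixel
pts=[]
for a in np.radians(np.r_[20:161:4]):
    rr=np.arange(40,75,.5);v=[g[int(round(342+r*np.sin(a))),int(round(317+r*np.cos(a)))] for r in rr]
    k=[i for i in range(len(v)) if v[i]<110]
    if k and rr[k[0]]>45: pts.append(onz(f,317+rr[k[0]]*np.cos(a),342+rr[k[0]]*np.sin(a),z)[:2])
print('cap',circ(np.array(pts)),len(pts))
# bore rim upper arc: from outside inward to first drop below 225
pts=[];px=[]
for a in np.radians(np.r_[185:356:5]):
    rr=np.arange(52,30,-.5);v=[int(g[int(round(260+r*np.sin(a))),int(round(316.5+r*np.cos(a)))]) for r in rr]
    k=[i for i in range(len(v)) if v[i]<222]
    if k and k[0]>2: px.append(rr[k[0]]);pts.append(onz(f,316.5+rr[k[0]]*np.cos(a),260+rr[k[0]]*np.sin(a),.05)[:2])
print('bore',circ(np.array(pts)),len(pts),px)
E
```

```text
cap [0.6081 0.0514 0.0193] 36
bore [0.6098 0.0512 0.0243] 23 [np.float64(45.0), np.float64(41.5), np.float64(42.5), np.float64(41.5), np.float64(42.5), np.float64(42.0), np.float64(42.0), np.float64(42.0), np.float64(42.0), np.float64(42.0), np.float64(42.0), np.float64(41.5), np.float64(42.0), np.float64(41.5), np.float64(41.0), np.float64(41.5), np.float64(42.0), np.float64(41.5), np.float64(42.0), np.float64(42.0), np.float64(35.0), np.float64(37.0), np.float64(47.5)]
```

>>> move_arm --pt "-0.2 0 1 0 0 0 -1" --pt "0 0 1 0 0 0 -1" --pt "0 0 0.5 0 0 0 -1" --pt "0 0 0.3 0 0 0 -1" --pt "0 0 0.3 0 0 0 -1" --pt "0 0 0.3 0 0 0 -1" --pt "0 0 0 0 0 0 -1"

```text
time: 4.83
tool_pos: [0.6101, 0.0517, 0.1027]
tool_rot: [-0.0, -0.024, 1.0, 0.0]
contact_force: [0.7, -1.1, -0.9]
gripper_width: 0.444
grasp_force: 60.4
```

>>> move_arm --pt "0 0 0.4 0 0 0 -1" --pt "0 0 0.4 0 0 0 -1" --pt "0 0 0.4 0 0 0 -1" --pt "0 0 0.4 0 0 0 -1" --pt "0 0 0.4 0 0 0 -1" --pt "0 0 0.3 0 0 0 -1" --pt "0 0 0.2 0 0 0 -1" --pt "0 0 0 0 0 0 -1"

```text
time: 5.5
tool_pos: [0.61, 0.0517, 0.0775]
tool_rot: [-0.001, -0.024, 1.0, 0.0]
contact_force: [-0.1, -0.2, -1.1]
gripper_width: 0.446
grasp_force: 60.4
```

>>> move_arm --pt "0 0 0.15 0 0 0 -1" --pt "0 0 0.1 0 0 0 -1" --pt "0 0 0.05 0 0 0 -1" --pt "0 0 0 0 0 0 -1"

```text
time: 5.83
tool_pos: [0.6105, 0.0517, 0.0753]
tool_rot: [0.0, -0.024, 1.0, -0.0]
contact_force: [0.0, 0.6, 0.0]
gripper_width: 0.449
grasp_force: 60.4
```

>>> move_arm --pt "0 0 0 0 0 0 0.4" --pt "0 0 0 0 0 0 0.4" --pt "0 0 0 0 0 0 0.4" --pt "0 0 -2.5 0 0 0 0.4" --pt "0 0 -4 0 0 0 0.4" --pt "0 0 -4 0 0 0 0.4" --pt "0 0 -2 0 0 0 0.4" --pt "1.9 -3.3 0 0 0 0 0.4" --pt "1.9 -3.3 0 0 0 0 0.4" --pt "1.9 -3.3 0 0 0 0 0.4" --pt "1.9 -3.3 0 0 0 0 0.4" --pt "1.9 -3.3 0 0 0 0 0.4" --pt "1.9 -3.3 0 0 0 0 0.4" --pt "1.9 -3.3 0 0 0 0 0.4" --pt "1.9 -3.4 0 0 0 0 0.4" --pt "0 0 0 0 0 0 0.4"

```text
time: 7.17
tool_pos: [0.4687, -0.2251, 0.2008]
tool_rot: [-0.0, -0.02, 1.0, -0.001]
contact_force: [1.6, 0.5, 0.3]
gripper_width: 0.699
grasp_force: 0.0
```

```bash
python3 - <<'E'
from h import *
s,p,R=st();print(s['time'],p,R.round(3),s['gripper_width'],s['contact_force'])
f=grab('wrist','w3.png');grab('scene','s3.png')
g=cv2.cvtColor(f['img'],cv2.COLOR_BGR2GRAY)
u,v=proj(f,[.471,-.22,.073])[0].astype(int);print(u,v)
m=(g[v-60:v+60,u-50:u+50]>190).astype(np.uint8);c=max(cv2.findContours(m,0,1)[0],key=cv2.contourArea)
(a,b),r=cv2.minEnclosingCircle(c);print(a+u-50,b+v-60,r,onz(f,a+u-50,b+v-60,.073))
o=np.hstack([f['img'][::1],cv2.imread('pics/s3.png')])
cv2.imwrite('pics/c3.png',cv2.resize(o,(800,300),interpolation=cv2.INTER_AREA))
E
```

```text
7.1667 [ 0.46868516 -0.22505375  0.20079492] [[-0.999 -0.041 -0.   ]
 [-0.041  0.999 -0.003]
 [ 0.001 -0.003 -1.   ]] 0.6993356501819437 [1.57666726 0.46997148 0.28686288]
324 241
321.8050842285156 237.73002243041992 28.516515731811523 [ 0.46867215 -0.22229799  0.073     ]
```

View pics/c3.png

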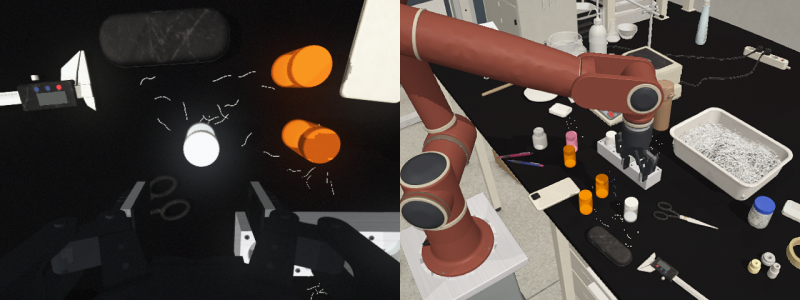

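Vial B's cap is centred in front of the gripper at wrist pixel (322,238), which puts it within 3 mm of the TCP line. In the scene view, vial A stands in bore_left. Now I'll descend and grip.

>>> move_arm --pt "0 0.4 3 0 0 0 0.4" --pt "0 0 4 0 0 0 0.4" --pt "0 0 3.5 0 0 0 0.4" --pt "0 0 2 0 0 0 0.4" --pt "0 0 1 0 0 0 0.4" --pt "0 0 0.7 0 0 0 0.4" --pt "0 0 0 0 0 0 0.4" --pt "0 0 0 0 0 0 -1" --pt "0 0 0 0 0 0 -1" --pt "0 0 0 0 0 0 -1" --pt "0 0 0 0 0 0 -1" --pt "0 0 0 0 0 0 -1" --pt "0 0 0 0 0 0 -1" --pt "0 0 0 0 0 0 -1"

```text
time: 8.43
tool_pos: [0.4724, -0.217, 0.0605]
tool_rot: [0.002, -0.023, 1.0, -0.001]
contact_force: [0.1, 0.6, 6.0]
gripper_width: 0.452
grasp_force: 59.5
```

>>> move_arm --pt "0 0 -1.5 0 0 0 -1" --pt "0 0 -3 0 0 0 -1" --pt "0 0 -3.5 0 0 0 -1" --pt "-2.5 1.4 0 0 0 0 -1" --pt "-2.7 1.5 0 0 0 0 -1" --pt "-2.7 1.5 0 0 0 0 -1" --pt "-2.7 1.5 0 0 0 0 -1" --pt "-2.5 1.4 0 0 0 0 -1" --pt "-1.9 0.9 0 0 0 0 -1" --pt "0 0 0 0 0 0 -1" --pt "0 0 0 0 0 0 -1"

```text
time: 9.35
tool_pos: [0.6171, -0.1266, 0.138]
tool_rot: [-0.0, -0.024, 1.0, -0.0]
contact_force: [-0.2, -0.5, -0.5]
gripper_width: 0.452
grasp_force: 59.8
```

```bash
python3 - <<'E'
from h import *
from scipy.optimize import least_squares
s,p,R=st();print(s['time'],p,R.round(3),s['gripper_width'])
f=grab('wrist','w4.png');g=cv2.cvtColor(f['img'],cv2.COLOR_BGR2GRAY)
z=p[2]+.0125
def circ(P,r0):
    r=least_squares(lambda q:np.hypot(P[:,0]-q[0],P[:,1]-q[1])-r0,P.mean(0),loss='soft_l1',f_scale=.0005);return r.x.round(4)
cu,cv_=proj(f,[p[0],p[1],z])[0];cv_-=6
pts=[];rs=[]
for a in np.radians(np.r_[20:161:4]):
    rr=np.arange(40,80,.5);v=[g[min(479,int(round(cv_+r*np.sin(a)))),int(round(cu+r*np.cos(a)))] for r in rr]
    k=[i for i in range(len(v)) if v[i]<110]
    if k and rr[k[0]]>45: pts.append(onz(f,cu+rr[k[0]]*np.cos(a),cv_+rr[k[0]]*np.sin(a),z)[:2])
print('cap',circ(np.array(pts),.0205),len(pts))
bu,bv=proj(f,[.618,-.128,.05])[0];pts=[]
for a in np.radians(np.r_[185:356:5]):
    rr=np.arange(52,30,-.5);v=[int(g[int(round(bv+r*np.sin(a))),int(round(bu+r*np.cos(a)))]) for r in rr]
    k=[i for i in range(len(v)) if v[i]<222]
    if k and k[0]>2: rs.append(rr[k[0]]);pts.append(onz(f,bu+rr[k[0]]*np.cos(a),bv+rr[k[0]]*np.sin(a),.05)[:2])
print('bore',circ(np.array(pts),.0243),len(pts),np.array(rs).tolist(),bu,bv,cu,cv_)
E
```

```text
9.35 [ 0.61707515 -0.12661746  0.13801362] [[-0.999 -0.049 -0.001]
 [-0.049  0.999 -0.   ]
 [ 0.001 -0.    -1.   ]] 0.452322080920804
cap [ 0.6142 -0.1269] 36
bore [ 0.6178 -0.1282] 24 [41.5, 42.0, 42.5, 41.5, 42.0, 42.0, 42.0, 42.0, 42.5, 41.5, 42.5, 42.5, 41.0, 41.5, 41.5, 41.5, 41.0, 41.0, 41.0, 40.5, 41.5, 38.0, 38.5, 49.5] 314.9229454356942 256.63883927959614 317.92437196118266 341.7888353934861
```

View pics/w4.png

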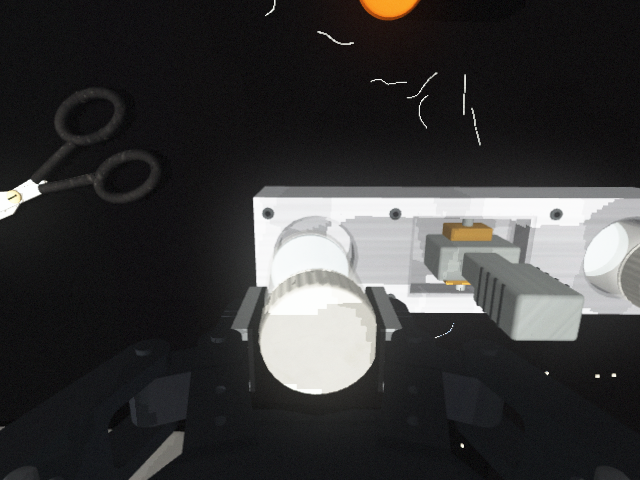

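The vial is gripped upright with its cap around (318,335), and bore_right is centred near (315,257). The vial needs about 3.3 mm more in x and −1.3 mm in y.

>>> move_arm --pt "-0.33 -0.14 1 0 0 0 -1" --pt "0 0 1 0 0 0 -1" --pt "0 0 0.5 0 0 0 -1" --pt "0 0 0.3 0 0 0 -1" --pt "0 0 0.3 0 0 0 -1" --pt "0 0 0.3 0 0 0 -1" --pt "0 0 0 0 0 0 -1"

```text
time: 9.98
tool_pos: [0.6216, -0.1286, 0.1068]
tool_rot: [0.002, -0.023, 1.0, -0.0]
contact_force: [-1.5, 2.0, 7.4]
gripper_width: 0.453
grasp_force: 58.7
```

>>> move_arm --pt "0 0 -0.8 0 0 0 -1" --pt "0.17 0.12 0 0 0 0 -1" --pt "0 0 0 0 0 0 -1" --pt "0 0 0.4 0 0 0 -1" --pt "0 0 0.3 0 0 0 -1" --pt "0 0 0.3 0 0 0 -1" --pt "0 0 0 0 0 0 -1"

```text
time: 10.57
tool_pos: [0.6215, -0.1277, 0.1061]
tool_rot: [0.004, -0.023, 1.0, -0.001]
contact_force: [1.2, 1.7, 12.3]
gripper_width: 0.451
grasp_force: 58.4
```

>>> move_arm --pt "0 0 -0.9 0 0 0 -1" --pt "0 0 0 0 0 0 -1" --pt "0 0 0 0 0 0 -1"

```text
time: 10.82
tool_pos: [0.6182, -0.1273, 0.1108]
tool_rot: [-0.0, -0.024, 1.0, 0.0]
contact_force: [-0.5, -0.3, -1.4]
gripper_width: 0.453
grasp_force: 59.8
```

```bash
python3 - <<'E'
from h import *
s,p,R=st();print(s['time'],p,R.round(3),s['gripper_width'],s['contact_force'])
f=grab('wrist','w5.png')
q=grab('scene','s5.png')
u,v=proj(q,[.62,-.128,.09])[0].astype(int)
h=cv2.resize(q['img'][v-65:v+65,u-80:u+80],None,fx=3,fy=3,interpolation=cv2.INTER_CUBIC)
w=f['img'][150:420,170:460];w=cv2.resize(w,None,fx=h.shape[0]/270,fy=h.shape[0]/270)
o=np.hstack([w,h]);o=o[:,:];k=800/o.shape[1];cv2.imwrite('pics/c5.png',cv2.resize(o,None,fx=min(k,1),fy=min(k,1)));print(w.shape,o.shape,u,v)
E
```

```text
10.8167 [ 0.61815421 -0.12728863  0.11084928] [[-0.999 -0.047 -0.001]
 [-0.047  0.999  0.   ]
 [ 0.001  0.    -1.   ]] 0.45324272002667265 [-0.47483921 -0.29102121 -1.43061861]
(390, 419, 3) (390, 899, 3) 395 255
```

View pics/c5.png

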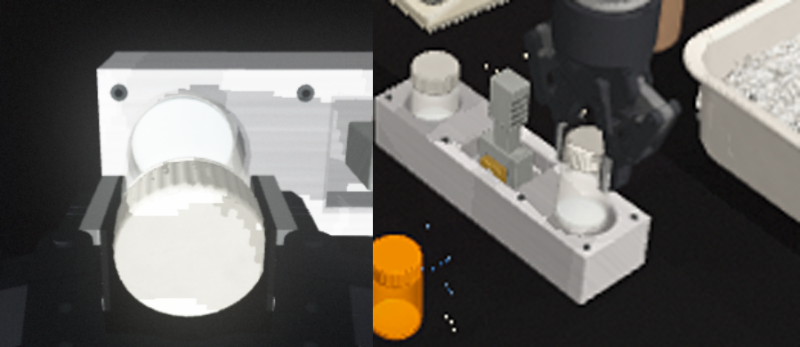

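```bash
python3 - <<'E'
from h import *
from scipy.optimize import least_squares
f=pickle.load(open('pics/w5.png.pkl','rb'));g=cv2.GaussianBlur(cv2.cvtColor(f['img'],cv2.COLOR_BGR2GRAY),(3,3),0).astype(float)
p=np.array([.61815,-.12729,.11085])
u0,v0=proj(f,[.6178,-.1282,.05])[0];print(u0,v0)
for a in range(190,351,10):
    r=np.arange(34,54,1.);A=np.radians(a)
    print(a,[int(x) for x in cv2.remap(g.astype(np.float32),(u0+r*np.cos(A)).astype(np.float32)[None],(v0+r*np.sin(A)).astype(np.float32)[None],1)[0]])
E
python3 - <<'E'
E
```

```text
315.6688414315221 270.3813329526054
190 [251, 251, 251, 251, 251, 251, 250, 249, 247, 241, 230, 220, 220, 229, 240, 247, 249, 250, 250, 250]
200 [251, 251, 251, 251, 251, 251, 251, 251, 250, 249, 246, 235, 225, 226, 237, 245, 248, 249, 249, 249]
210 [251, 251, 251, 251, 251, 251, 251, 251, 251, 251, 250, 246, 236, 229, 232, 237, 239, 240, 240, 240]
220 [251, 251, 251, 251, 251, 251, 251, 251, 251, 251, 251, 248, 240, 234, 235, 238, 239, 240, 240, 241]
230 [251, 251, 251, 251, 251, 251, 251, 251, 251, 251, 250, 247, 239, 234, 235, 237, 237, 237, 237, 238]
240 [250, 250, 251, 251, 251, 251, 251, 251, 251, 251, 249, 243, 233, 226, 229, 234, 237, 237, 238, 240]
250 [250, 250, 250, 250, 250, 250, 250, 250, 250, 249, 246, 234, 222, 218, 215, 209, 212, 223, 233, 239]
260 [250, 250, 250, 250, 250, 250, 250, 250, 250, 248, 239, 224, 215, 212, 210, 216, 225, 229, 233, 238]
270 [249, 249, 249, 249, 249, 249, 249, 249, 247, 239, 224, 212, 208, 203, 195, 188, 191, 209, 228, 236]
280 [248, 248, 248, 248, 248, 248, 248, 248, 244, 230, 214, 205, 198, 190, 186, 183, 182, 182, 182, 181]
290 [248, 248, 247, 247, 247, 247, 246, 244, 234, 218, 211, 200, 183, 179, 181, 183, 185, 185, 185, 184]
300 [248, 248, 248, 247, 247, 247, 245, 238, 228, 222, 203, 179, 166, 167, 175, 181, 184, 185, 186, 186]
310 [246, 246, 246, 246, 245, 244, 237, 225, 211, 194, 177, 167, 168, 180, 194, 204, 204, 204, 202, 203]
320 [246, 246, 246, 245, 244, 237, 221, 198, 182, 178, 178, 178, 178, 180, 187, 199, 206, 208, 209, 209]
330 [245, 245, 245, 242, 230, 208, 187, 179, 181, 181, 172, 166, 170, 177, 185, 196, 204, 206, 207, 208]
340 [245, 243, 236, 218, 195, 177, 162, 143, 125, 118, 127, 152, 171, 177, 184, 196, 205, 208, 209, 209]
350 [238, 225, 207, 189, 171, 154, 142, 134, 125, 120, 129, 152, 170, 176, 181, 193, 204, 208, 208, 208]
```

The vial's bottom sits left in the bore, with gaps of about 1.4 mm left and 5.7 mm right. The reaction force was also +y, so I'll shift +y by 2 mm.

>>> move_arm --pt "0.05 0.2 0 0 0 0 -1" --pt "0 0 0 0 0 0 -1" --pt "0 0 0.3 0 0 0 -1" --pt "0 0 0.3 0 0 0 -1" --pt "0 0 0.3 0 0 0 -1" --pt "0 0 0 0 0 0 -1"

```text
time: 11.42
tool_pos: [0.6207, -0.1257, 0.106]
tool_rot: [0.003, -0.023, 1.0, -0.0]
contact_force: [-0.1, 2.1, 9.7]
gripper_width: 0.455
grasp_force: 58.8
```

```bash
python3 - <<'E'
from h import *
s,p,R=st();print(s['contact_force'],s['ft_torque'],R.round(4))
E
```

```text
[-0.08299912  2.05548196  9.74476685] [ 0.37360421  0.02745141 -0.04445034] [[-9.989e-01 -4.680e-02  6.600e-03]
 [-4.680e-02  9.989e-01 -8.000e-04]
 [-6.600e-03 -1.100e-03 -1.000e+00]]
```

>>> move_arm --pt "0 0 -0.8 0 0 0 -1" --pt "0 0 -0.2 0 0 0 -1" --pt "0 0 0 0 0 0 -1"

```text
time: 11.67
tool_pos: [0.618, -0.1254, 0.1127]
tool_rot: [0.0, -0.024, 1.0, -0.0]
contact_force: [-0.4, -0.2, -0.9]
gripper_width: 0.447
grasp_force: 60.0
```

```bash
python3 - <<'E'
from h import *
s,p,R=st();print(s['contact_force'],s['ft_torque'],p,R.round(4))
f=grab('wrist','w6.png');g=cv2.cvtColor(f['img'],cv2.COLOR_BGR2GRAY).astype(np.float32)
u0,v0=proj(f,[.6165,-.1282,.05])[0];print(u0,v0,'scale',proj(f,[[.6165,-.1182,.05]])[0]-[u0,v0])
def prof(a,r0,r1):
    r=np.arange(r0,r1,1.);A=np.radians(a)
    return [int(x) for x in cv2.remap(g,(u0+r*np.cos(A)).astype(np.float32)[None],(v0+r*np.sin(A)).astype(np.float32)[None],1)[0]]
for a in (170,180,190,200,230,250,260,270,280,290,310,340,350,0,10): print(a,prof(a,32,58))
E
```

```text
[-0.42437164 -0.23323746 -0.87611221] [ 0.04423286  0.01397244 -0.00331834] [ 0.61804477 -0.12542626  0.1127023 ] [[-9.989e-01 -4.700e-02  6.000e-04]
 [-4.700e-02  9.989e-01 -3.000e-04]
 [-6.000e-04 -3.000e-04 -1.000e+00]]
312.26159798501277 266.6947013955477 scale [19.22380504  0.87071652]
170 [245, 243, 237, 227, 200, 173, 171, 170, 168, 169, 170, 190, 207, 209, 201, 218, 241, 247, 247, 247, 247, 247, 247, 247, 247, 247]
180 [248, 247, 246, 245, 241, 227, 192, 172, 169, 170, 173, 190, 197, 187, 182, 218, 242, 246, 246, 246, 246, 246, 246, 246, 246, 246]
190 [249, 249, 249, 248, 247, 245, 242, 224, 187, 173, 176, 190, 191, 185, 186, 227, 245, 247, 248, 246, 246, 246, 246, 246, 246, 246]
200 [249, 250, 250, 249, 249, 249, 248, 247, 240, 216, 189, 201, 206, 196, 220, 241, 246, 247, 248, 248, 247, 248, 248, 247, 247, 247]
230 [249, 249, 249, 249, 249, 249, 249, 249, 249, 249, 248, 239, 223, 230, 233, 233, 233, 232, 234, 236, 236, 237, 239, 239, 238, 238]
250 [248, 249, 249, 249, 249, 249, 249, 248, 248, 248, 248, 242, 230, 221, 228, 233, 233, 233, 231, 230, 235, 235, 235, 235, 234, 235
[... 513 characters left out ...]
71, 171, 170, 170, 170, 170]
310 [245, 245, 244, 244, 245, 245, 245, 244, 244, 243, 243, 240, 223, 203, 199, 183, 170, 170, 169, 171, 179, 191, 199, 200, 200, 200]
340 [244, 244, 244, 243, 243, 242, 242, 241, 242, 234, 199, 162, 161, 167, 172, 184, 198, 205, 205, 207, 206, 206, 205, 205, 204, 203]
350 [243, 243, 243, 243, 243, 242, 241, 235, 213, 185, 164, 147, 151, 163, 169, 173, 182, 196, 201, 201, 201, 200, 201, 201, 201, 201]
0 [243, 243, 243, 242, 239, 232, 214, 189, 181, 177, 174, 167, 160, 160, 164, 166, 176, 191, 199, 198, 199, 199, 198, 198, 198, 198]
10 [243, 241, 237, 233, 220, 200, 188, 184, 182, 181, 180, 179, 183, 188, 184, 175, 172, 180, 189, 196, 200, 200, 201, 200, 200, 201]
```

```bash
python3 - <<'E'
from h import *
f=pickle.load(open('pics/w6.png.pkl','rb'));q=grab('side','d6.png')
w=cv2.resize(f['img'][195:395,240:390],None,fx=3,fy=3,interpolation=cv2.INTER_CUBIC)
u,v=proj(q,[.616,-.127,.08])[0].astype(int);print(u,v)
h=cv2.resize(q['img'][v-50:v+50,u-29:u+29],None,fx=6,fy=6,interpolation=cv2.INTER_CUBIC)
cv2.imwrite('pics/c6.png',np.hstack([w,h]));print(w.shape,h.shape)
E
```

```text
399 261
(600, 450, 3) (600, 348, 3)
```

View pics/c6.png

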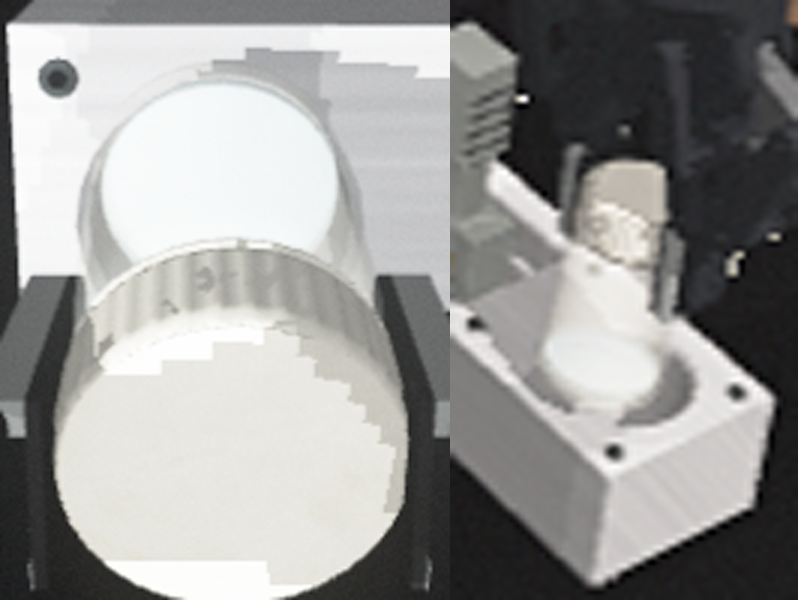

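The wrist half shows the vial disc concentric with the bore to about 1 mm. In the side half the disc is at (395,272), and the bore's right and bottom extremes are at u=410.5 and v=282.2. That suggests the vial is offset up-left. I'll quantify it.

```bash
python3 - <<'E'
from h import *
q=pickle.load(open('pics/d6.png.pkl','rb'));f=pickle.load(open('pics/w6.png.pkl','rb'))
t=np.linspace(0,2*np.pi,120)
C=lambda c,r,z:np.c_[c[0]+r*np.cos(t),c[1]+r*np.sin(t),t*0+z]
ext=lambda P:(P.min(0).round(1),P.max(0).round(1))
for r in(.023,.0245):
    print('bore side',r,ext(proj(q,C((.6165,-.128),r,.05))),'wrist',ext(proj(f,C((.6165,-.128),r,.05))))
print('block corners side',proj(q,[[.585,-.164,.05],[.655,-.161,.05]]))
for c in((.6151,-.1254),(.618,-.1254)):
  for r,z in((.0205,.052),(.0185,.054)): print('vial',c,r,z,ext(proj(q,C(c,r,z))),ext(proj(f,C(c,r,z))))
  print('cap',ext(proj(q,C(c,.0205,.125))),ext(proj(f,C(c,.0205,.125))))
E
```

```text
bore side 0.023 (array([386.2, 265.7]), array([409.7, 281.7])) wrist (array([268.3, 223.5]), array([357. , 307.3]))
bore side 0.0245 (array([385.5, 265.2]), array([410.5, 282.2])) wrist (array([265.5, 220.6]), array([359.9, 309.9]))
block corners side [[396.45114967 290.45857364]
 [423.93837326 276.87979671]]
vial (0.6151, -0.1254) 0.0205 0.052 (array([386.3, 265.3]), array([407.2, 279.5])) (array([277.9, 226.8]), array([357.7, 302.4]))
vial (0.6151, -0.1254) 0.0185 0.054 (array([387.4, 265.2]), array([406.3, 278. ])) (array([281.4, 231.7]), array([354.2, 300.5]))
cap (array([390.3, 236.9]), array([412.2, 250.8])) (array([255.8, 280.9]), array([381. , 393.2]))
vial (0.618, -0.1254) 0.0205 0.052 (array([387.4, 264.8]), array([408.3, 279. ])) (array([277.7, 232.4]), array([357.3, 307.5]))
vial (0.618, -0.1254) 0.0185 0.054 (array([388.6, 264.7]), array([407.4, 277.5])) (array([281.3, 237.3]), array([353.8, 305.6]))
cap (array([391.5, 236.4]), array([413.4, 250.3])) (array([255.7, 289.5]), array([380.2, 400.5]))
```

Both views say the vial must go +x by about 1.5 to 2 mm, and the reaction forces ask for a touch more +y.

>>> move_arm --pt "-0.17 0.07 0 0 0 0 -1" --pt "0 0 0 0 0 0 -1" --pt "0 0 0.3 0 0 0 -1" --pt "0 0 0.3 0 0 0 -1" --pt "0 0 0.2 0 0 0 -1" --pt "0 0 0 0 0 0 -1"

```text
time: 12.27
tool_pos: [0.6208, -0.125, 0.1062]
tool_rot: [0.001, -0.024, 1.0, -0.001]
contact_force: [-0.7, 0.3, 6.1]
gripper_width: 0.446
grasp_force: 60.7
```

```bash
python3 - <<'E'
from h import *
s,p,R=st();print(p,s['contact_force'],s['ft_torque'],R[2].round(4))
E
```

```text
[ 0.62079486 -0.12503247  0.10624963] [-0.71464964  0.32954025  6.13471194] [ 0.06719467  0.22618277 -0.00168102] [-0.0026 -0.0012 -1.    ]
```

>>> move_arm --pt "-0.1 0 -0.1 0 0 0 -1" --pt "-0.1 0 0 0 0 0 -1" --pt "0 0 0.1 0 0 0 -1" --pt "0 0 0 0 0 0 -1"

```text
time: 12.6
tool_pos: [0.6224, -0.1248, 0.1057]
tool_rot: [0.001, -0.024, 1.0, -0.0]
contact_force: [-1.8, -0.4, 7.3]
gripper_width: 0.449
grasp_force: 60.8
```

```bash
python3 - <<'E'
from h import *
s,p,R=st();print(p,s['contact_force'],s['ft_torque'],R[2].round(4))
E
```

```text
[ 0.62239399 -0.12483861  0.10570623] [-1.79749454 -0.36520265  7.30021788] [-0.02192484  0.37383744 -0.01666582] [-0.0016 -0.001  -1.    ]
```

>>> move_arm --pt "-0.1 0.03 0 0 0 0 -1" --pt "-0.1 0.03 0 0 0 0 -1" --pt "0 0 0 0 0 0 -1"

```text
time: 12.85
tool_pos: [0.6243, -0.1239, 0.1045]
tool_rot: [0.001, -0.023, 1.0, -0.0]
contact_force: [2.7, -0.5, 2.0]
gripper_width: 0.449
grasp_force: 60.3
```

```bash
python3 - <<'E'
from h import *
s,p,R=st();print(p,s['contact_force'],s['ft_torque'],R[2].round(4))
E
```

```text
[ 0.62427469 -0.12390784  0.10445006] [ 2.65208609 -0.53145764  2.00332334] [-0.2080787  -0.32499617  0.00542995] [-2.1e-03 -5.0e-04 -1.0e+00]
```

It has started to drop in, so I'll nudge further and descend.

>>> move_arm --pt "-0.07 -0.02 0.1 0 0 0 -1" --pt "0 0 0.2 0 0 0 -1" --pt "0 0 0.3 0 0 0 -1" --pt "0 0 0.3 0 0 0 -1" --pt "0 0 0 0 0 0 -1"

```text
time: 13.27
tool_pos: [0.6247, -0.1242, 0.0947]
tool_rot: [0.001, -0.024, 1.0, -0.0]
contact_force: [0.2, -1.7, 0.0]
gripper_width: 0.452
grasp_force: 60.2
```

```bash
python3 - <<'E'
from h import *
s,p,R=st();print(p,s['contact_force'],s['ft_torque'],R[2].round(4))
E
```

```text
[ 0.62471793 -0.12420133  0.09470607] [ 0.21922614 -1.65971559  0.01544383] [-0.20127162 -0.37243489  0.04339922] [-1.5e-03 -7.0e-04 -1.0e+00]
```

>>> move_arm --pt "0 -0.1 0.3 0 0 0 -1" --pt "0 0 0.4 0 0 0 -1" --pt "0 0 0.4 0 0 0 -1" --pt "0 0 0.3 0 0 0 -1" --pt "0 0 0.2 0 0 0 -1" --pt "0 0 0 0 0 0 -1"

```text
time: 13.77
tool_pos: [0.6241, -0.1249, 0.0786]
tool_rot: [-0.0, -0.024, 1.0, 0.0]
contact_force: [3.4, -0.9, -0.2]
gripper_width: 0.446
grasp_force: 60.1
```

>>> move_arm --pt "0 0 0.1 0 0 0 -1" --pt "0 0 0.1 0 0 0 -1" --pt "0 0 0.1 0 0 0 -1" --pt "0 0 0 0 0 0 -1"

```text
time: 14.1
tool_pos: [0.6244, -0.1249, 0.0768]
tool_rot: [-0.0, -0.024, 1.0, 0.0]
contact_force: [2.7, -0.5, 4.1]
gripper_width: 0.451
grasp_force: 60.5
```

Home at z = 0.0768 (expected 0.0765). I'll release, rise, and check both vials and the head from above.

>>> move_arm --pt "0 0 0 0 0 0 0.4" --pt "0 0 0 0 0 0 0.4" --pt "0 0 0 0 0 0 0.4" --pt "0 0 -2.5 0 0 0 0.4" --pt "0 0 -4 0 0 0 0.4" --pt "0 0 -4 0 0 0 0.4" --pt "0 0 -3.5 0 0 0 0.4" --pt "2 2.2 0 0 0 0 0.4" --pt "2 2.2 0 0 0 0 0.4" --pt "2 2.2 0 0 0 0 0.4" --pt "0 2.2 0 0 0 0 0.4" --pt "0 0 0 0 0 0 0.4" --pt "0 0 0 0 0 0 0.4"

```text
time: 15.18
tool_pos: [0.5594, -0.0391, 0.2156]
tool_rot: [-0.001, -0.024, 1.0, -0.0]
contact_force: [-0.4, 0.9, 0.0]
gripper_width: 0.699
grasp_force: 0.0
```

```bash
python3 - <<'E'
from h import *
s,p,R=st();print(s['time'],p,R.round(4),s['contact_force'],s['ft_torque'])
f=grab('wrist','w7.png');q=grab('scene','s7.png');d=grab('side','d7.png')
g=cv2.cvtColor(f['img'],cv2.COLOR_BGR2GRAY)
for nm,X in dict(vL=[.609,.0525,.089],vR=[.6175,-.1275,.089],head=[.6155,-.037,.127]).items():
    u,v=proj(f,X)[0].astype(int);print(nm,u,v)
u,v=proj(f,[.6155,-.037,.127])[0].astype(int)
for r in range(v-40,v+45,5): print(r,[int(x) for x in g[r,u-48:u+50:4]])
E
```

```text
15.1833 [ 0.55935448 -0.03909841  0.21563876] [[-9.988e-01 -4.880e-02 -1.700e-03]
 [-4.880e-02  9.988e-01 -2.000e-04]
 [ 1.700e-03 -1.000e-04 -1.000e+00]] [-0.417756    0.85623309  0.03145353] [-0.00405307 -0.01540659  0.00966783]
vL 441 311
vR 190 310
head 316 340
300 [216, 240, 119, 168, 167, 200, 233, 233, 107, 110, 110, 111, 105, 110, 108, 110, 118, 178, 177, 189, 242, 231, 204, 215, 217]
305 [244, 242, 121, 169, 171, 207, 230, 215, 109, 111, 108, 111, 108, 109, 108, 113, 108, 173, 175, 241, 241, 229, 248, 250, 250]
310 [242, 239, 136, 120, 120, 121, 120, 124, 105, 111, 112, 112, 111, 114, 109, 111, 110, 128, 131, 130, 131, 130, 245, 248, 248]
315 [243, 243, 158, 155, 158, 154, 159, 135, 106, 112, 111, 114, 111, 108, 112, 109, 109, 142, 164, 165, 162, 164, 247, 249, 249]
320 [244, 244, 243, 243, 244, 244, 243, 142, 106, 112, 112, 115, 112, 114, 108, 107, 112, 217, 248, 248, 249, 248, 249, 249, 240]
325 [246, 246, 245, 245, 245, 245, 245, 209, 212, 211, 205, 208, 200, 199, 192, 186, 187, 207, 249, 249, 249, 249, 249, 249, 249]
330 [46, 45, 43, 46, 46, 44, 47, 233, 236, 235, 237, 2
[... 459 characters left out ...]
, 233, 233, 233, 231, 234, 236, 49, 43, 40, 43, 41, 40, 42, 44]
355 [34, 34, 37, 35, 39, 32, 40, 39, 34, 38, 38, 39, 39, 35, 41, 38, 40, 38, 40, 40, 37, 40, 41, 39, 41]
360 [33, 34, 32, 35, 34, 36, 37, 37, 36, 37, 36, 38, 38, 35, 34, 38, 226, 38, 38, 37, 38, 38, 36, 36, 37]
365 [30, 26, 33, 29, 30, 30, 31, 32, 33, 32, 33, 34, 31, 35, 42, 31, 34, 34, 34, 35, 223, 33, 35, 34, 34]
370 [29, 23, 29, 31, 30, 28, 31, 28, 29, 28, 32, 39, 39, 31, 32, 31, 32, 32, 47, 35, 35, 179, 33, 32, 35]
375 [27, 28, 27, 25, 31, 173, 31, 26, 29, 26, 25, 31, 30, 32, 31, 30, 28, 217, 214, 29, 30, 31, 32, 31, 30]
380 [26, 21, 24, 23, 24, 49, 22, 28, 29, 27, 26, 29, 27, 29, 25, 28, 28, 31, 28, 26, 30, 199, 27, 28, 31]
```

>>> move_arm --pt "-2.9 0 0 0 0 0 0.4" --pt "-2.8 0 0 0 0 0 0.4" --pt "0 0 0 0 0 0 0.4" --pt "0 0 2.5 0 0 0 0.4" --pt "0 0 3 0 0 0 0.4" --pt "0 0 2.5 0 0 0 0.4" --pt "0 0 1.5 0 0 0 0.4" --pt "0 0 1 0 0 0 0.4" --pt "0 0 0.3 0 0 0 0.4" --pt "0 0 0 0 0 0 0.4" --pt "0 0 0 0 0 0 0.4"

```text
time: 16.25
tool_pos: [0.6179, -0.0376, 0.1096]
tool_rot: [0.001, -0.023, 1.0, -0.0]
contact_force: [-0.1, -0.1, 0.2]
gripper_width: 0.698
grasp_force: 0.0
```

```bash
python3 - <<'E'
from h import *
s,p,R=st();print(p,s['contact_force'],R.round(4))
f=pickle.load(open('pics/w7.png.pkl','rb'));print('head',onz(f,314,338,.127))
g=cv2.medianBlur(cv2.cvtColor(f['img'],cv2.COLOR_BGR2GRAY),5)
t=np.linspace(0,2*np.pi,90)
for nm,c in dict(L=(.609,.0525),R=(.6175,-.1275)).items():
    P=proj(f,np.c_[c[0]+.0205*np.cos(t),c[1]+.0205*np.sin(t),t*0+.089]);print(nm,'pred ext',P.min(0),P.max(0))
    u,v=P.mean(0).astype(int);x0,y0=u-70,v-70
    C=cv2.HoughCircles(g[y0:y0+140,x0:x0+140],cv2.HOUGH_GRADIENT,1,20,param1=60,param2=15,minRadius=22,maxRadius=42)
    print([] if C is None else (C[0][:4]+[x0,y0,0]).tolist())
E
```

```text
[ 0.6179311  -0.03758207  0.10958486] [-0.08610453 -0.06765403  0.1696388 ] [[-9.989e-01 -4.670e-02  1.800e-03]
 [-4.670e-02  9.989e-01 -4.000e-04]
 [-1.800e-03 -5.000e-04 -1.000e+00]]
head [ 0.6135652  -0.03847748  0.127     ]
L pred ext [412.52701149 284.33708713] [470.11832567 336.69232651]
[[437.5, 312.5, 26.600000381469727], [427.5, 288.5, 25.700000762939453]]
R pred ext [161.46983697 283.78466169] [218.99416288 336.12378239]
[[193.5, 305.5, 30.200000762939453]]
```

Caps show at (437,312) and (193,305) with radii near the predicted 28 px, so both vials look home. Now I'll grip the head.

>>> move_arm --pt "0.15 0 0.2 0 0 0 0.4" --pt "0 0 0 0 0 0 -1" --pt "0 0 0 0 0 0 -1" --pt "0 0 0 0 0 0 -1" --pt "0 0 0 0 0 0 -1" --pt "0 0 0 0 0 0 -1" --pt "0 0 0 0 0 0 -1" --pt "0 0 0 0 0 0 -1" --pt "0 0 0 0 0 0 -1"

```text
time: 17.0
tool_pos: [0.6161, -0.0369, 0.1072]
tool_rot: [0.0, -0.024, 1.0, 0.0]
contact_force: [-2.0, 2.4, 6.6]
gripper_width: 0.29
grasp_force: 61.8
```

```bash
python3 - <<'E'
from h import *
s,p,R=st();print(p,s['contact_force'],s['ft_torque'],R.round(4),s['gripper_width'],s['grasp_force'])
E
```

```text
[ 0.61605945 -0.03692895  0.10723344] [-1.99892807  2.44567168  6.64169303] [ 0.32010399  0.23548278 -0.10790752] [[-9.989e-01 -4.720e-02  9.000e-04]
 [-4.720e-02  9.989e-01  4.000e-04]
 [-1.000e-03  3.000e-04 -1.000e+00]] 0.2904948502757848 61.7698073387146
```

```bash
cat > plan.py <<'E'
import numpy as np
L=75.
def seg(a0,h0,a1,h1,n):
    th=np.radians(np.linspace(a0,a1,n+1));h=np.linspace(h0,h1,n+1)
    y=L*np.sin(th);z=L*np.cos(th)+h;out=[]
    for i in range(n):
        dy,dz=y[i+1]-y[i],z[i+1]-z[i];c,s=np.cos(th[i]),np.sin(th[i])
        # tool y=(c,-s), tool z=-(s,c)  (y,z world) at lean th toward +y
        out.append([0,round((dy*c-dz*s)/10,2),round(-(dy*s+dz*c)/10,2),round((a1-a0)/n,2),0,0,-1])
    return out
if __name__=='__main__':
    print(seg(0,0,10.5,4.5,6));print(seg(10.5,4.5,-10.5,8,10));print(seg(-10.5,8,10.5,11.5,10));print(seg(10.5,11.5,-10.5,15,10))
E
python3 plan.py
```

```text
[[0, np.float64(0.23), np.float64(-0.07), 1.75, 0, 0, -1], [0, np.float64(0.23), np.float64(-0.07), 1.75, 0, 0, -1], [0, np.float64(0.22), np.float64(-0.07), 1.75, 0, 0, -1], [0, np.float64(0.22), np.float64(-0.07), 1.75, 0, 0, -1], [0, np.float64(0.22), np.float64(-0.07), 1.75, 0, 0, -1], [0, np.float64(0.22), np.float64(-0.07), 1.75, 0, 0, -1]]
[[0, np.float64(-0.28), np.float64(-0.03), -2.1, 0, 0, -1], [0, np.float64(-0.28), np.float64(-0.03), -2.1, 0, 0, -1], [0, np.float64(-0.28), np.float64(-0.03), -2.1, 0, 0, -1], [0, np.float64(-0.28), np.float64(-0.03), -2.1, 0, 0, -1], [0, np.float64(-0.28), np.float64(-0.03), -2.1, 0, 0, -1], [0, np.float64(-0.27), np.float64(-0.03), -2.1, 0, 0, -1], [0, np.float64(-0.27), np.float64(-0.03), -2.1, 0, 0, -1], [0, np.float64(-0.27), np.float64(-0.03), -2.1, 0, 0, -1], [0, np.float64(-0.27), np.float64(-0.03), -2.1, 0, 0, -1], [0, np.float64(-0.27), np.float64(-0.03), -2.1, 0, 0, -1]]
[[0, np.float64(0.28), np.float64(-0.03), 2.1, 0, 0, -1], [0, np.float64(0.28), np.float64(-0.03), 2.1, 0, 0, -1], [0, np.float64(0.28), np.float64(-0.03), 2.1,
[... 301 characters left out ...]
np.float64(0.27), np.float64(-0.03), 2.1, 0, 0, -1], [0, np.float64(0.27), np.float64(-0.03), 2.1, 0, 0, -1]]
[[0, np.float64(-0.28), np.float64(-0.03), -2.1, 0, 0, -1], [0, np.float64(-0.28), np.float64(-0.03), -2.1, 0, 0, -1], [0, np.float64(-0.28), np.float64(-0.03), -2.1, 0, 0, -1], [0, np.float64(-0.28), np.float64(-0.03), -2.1, 0, 0, -1], [0, np.float64(-0.28), np.float64(-0.03), -2.1, 0, 0, -1], [0, np.float64(-0.27), np.float64(-0.03), -2.1, 0, 0, -1], [0, np.float64(-0.27), np.float64(-0.03), -2.1, 0, 0, -1], [0, np.float64(-0.27), np.float64(-0.03), -2.1, 0, 0, -1], [0, np.float64(-0.27), np.float64(-0.03), -2.1, 0, 0, -1], [0, np.float64(-0.27), np.float64(-0.03), -2.1, 0, 0, -1]]
```

>>> move_arm --pt "0 0.23 -0.07 1.75 0 0 -1" --pt "0 0.23 -0.07 1.75 0 0 -1" --pt "0 0.22 -0.07 1.75 0 0 -1" --pt "0 0.22 -0.07 1.75 0 0 -1" --pt "0 0.22 -0.07 1.75 0 0 -1" --pt "0 0.22 -0.07 1.75 0 0 -1" --pt "0 0 0 0 0 0 -1" --pt "0 0 0 0 0 0 -1"

```text
time: 17.67
tool_pos: [0.6153, -0.0234, 0.1094]
tool_rot: [0.003, -0.024, 0.996, -0.091]
contact_force: [1.1, 0.4, 1.6]
gripper_width: 0.295
grasp_force: 61.3
```

```bash
cat > s.py <<'E'
from h import *
s,p,R=st();up=-R[:,2];lean=np.arcsin(up@np.array([-.0465,.9989,0]))
print(s['time'],p.round(4),'F',np.round(s['contact_force'],1),'T',np.round(s['ft_torque'],2),'lean',lean.round(3),'xlean',up[0].round(3),'w',round(s['gripper_width'],3),'rise',round(1e3*(p[2]-.075*np.cos(lean)-.032),1))
E
python3 s.py
```

```text
17.6667 [ 0.6153 -0.0234  0.1094] F [1.1 0.4 1.6] T [ 0.55 -0.2  -0.  ] lean 0.182 xlean -0.009 w 0.295 rise 3.6
```

>>> move_arm --pt "0 -0.28 -0.03 -2.1 0 0 -1" --pt "0 -0.28 -0.03 -2.1 0 0 -1" --pt "0 -0.28 -0.03 -2.1 0 0 -1" --pt "0 -0.28 -0.03 -2.1 0 0 -1" --pt "0 -0.28 -0.03 -2.1 0 0 -1" --pt "0 -0.27 -0.03 -2.1 0 0 -1" --pt "0 -0.27 -0.03 -2.1 0 0 -1" --pt "0 -0.27 -0.03 -2.1 0 0 -1" --pt "0 -0.27 -0.03 -2.1 0 0 -1" --pt "0 -0.27 -0.03 -2.1 0 0 -1" --pt "0 0 0 0 0 0 -1" --pt "0 0 0 0 0 0 -1"

```text
time: 18.67
tool_pos: [0.6156, -0.0496, 0.1102]
tool_rot: [-0.003, -0.023, 0.995, 0.094]
contact_force: [5.0, 5.5, -9.1]
gripper_width: 0.299
grasp_force: 60.3
```

```bash
python3 s.py
```

```text
18.6667 [ 0.6156 -0.0496  0.1102] F [ 5.   5.5 -9.1] T [ 0.84 -1.06 -0.15] lean -0.189 xlean 0.01 w 0.299 rise 4.6
```

>>> move_arm --pt "0 0.28 -0.03 2.1 0 0 -1" --pt "0 0.28 -0.03 2.1 0 0 -1" --pt "0 0.28 -0.03 2.1 0 0 -1" --pt "0 0.28 -0.03 2.1 0 0 -1" --pt "0 0.28 -0.03 2.1 0 0 -1" --pt "0 0.27 -0.03 2.1 0 0 -1" --pt "0 0.27 -0.03 2.1 0 0 -1" --pt "0 0.27 -0.03 2.1 0 0 -1" --pt "0 0.27 -0.03 2.1 0 0 -1" --pt "0 0.27 -0.03 2.1 0 0 -1" --pt "0 0 0 0 0 0 -1" --pt "0 0 0 0 0 0 -1"

```text
time: 19.67
tool_pos: [0.6138, -0.0236, 0.1117]
tool_rot: [0.001, -0.024, 0.996, -0.091]
contact_force: [7.2, -2.5, -16.6]
gripper_width: 0.302
grasp_force: 60.5
```

```bash
python3 s.py; python3 - <<'E'
from h import *
grab('scene','s8.png');grab('side','d8.png')
E
```

```text
19.6667 [ 0.6138 -0.0236  0.1117] F [  7.2  -2.5 -16.6] T [ 0.32 -1.62  0.19] lean 0.182 xlean -0.007 w 0.302 rise 6.0
```

>>> move_arm --pt "-0.02 -0.28 -0.03 -2.1 0 0 -1" --pt "-0.02 -0.28 -0.03 -2.1 0 0 -1" --pt "-0.02 -0.28 -0.03 -2.1 0 0 -1" --pt "-0.02 -0.28 -0.03 -2.1 0 0 -1" --pt "-0.02 -0.28 -0.03 -2.1 0 0 -1" --pt "-0.02 -0.27 -0.03 -2.1 0 0 -1" --pt "-0.02 -0.27 -0.03 -2.1 0 0 -1" --pt "-0.02 -0.27 -0.03 -2.1 0 0 -1" --pt "-0.02 -0.27 -0.03 -2.1 0 0 -1" --pt "-0.02 -0.27 -0.03 -2.1 0 0 -1" --pt "0 0 0 0 0 0 -1" --pt "0 0 0 0 0 0 -1"

```text
time: 20.77
tool_pos: [0.6158, -0.0501, 0.1141]
tool_rot: [-0.005, -0.022, 0.995, 0.093]
contact_force: [5.4, 4.2, -17.9]
gripper_width: 0.299
grasp_force: 60.7
```

```bash
python3 s.py
```

```text
20.7667 [ 0.6158 -0.0501  0.1141] F [  5.4   4.2 -17.9] T [-0.12 -1.17 -0.17] lean -0.187 xlean 0.014 w 0.299 rise 8.4
```

>>> move_arm --pt "0 0.28 -0.03 2.1 0 0 -1" --pt "0 0.28 -0.03 2.1 0 0 -1" --pt "0 0.28 -0.03 2.1 0 0 -1" --pt "0 0.28 -0.03 2.1 0 0 -1" --pt "0 0.28 -0.03 2.1 0 0 -1" --pt "0 0.27 -0.03 2.1 0 0 -1" --pt "0 0.27 -0.03 2.1 0 0 -1" --pt "0 0.27 -0.03 2.1 0 0 -1" --pt "0 0.27 -0.03 2.1 0 0 -1" --pt "0 0.27 -0.03 2.1 0 0 -1" --pt "0 0 0 0 0 0 -1" --pt "0 0 0 0 0 0 -1"

```text
time: 21.77
tool_pos: [0.6142, -0.023, 0.1166]
tool_rot: [-0.001, -0.024, 0.996, -0.09]
contact_force: [5.9, -2.1, -21.5]
gripper_width: 0.296
grasp_force: 60.8
```

```bash
python3 s.py
```

```text
21.7667 [ 0.6142 -0.023   0.1166] F [  5.9  -2.1 -21.5] T [ 0.58 -1.43  0.21] lean 0.181 xlean -0.003 w 0.296 rise 10.9
```

>>> move_arm --pt "-0.01 -0.28 -0.03 -2.1 0 0 -1" --pt "-0.01 -0.28 -0.03 -2.1 0 0 -1" --pt "-0.01 -0.28 -0.03 -2.1 0 0 -1" --pt "-0.01 -0.28 -0.03 -2.1 0 0 -1" --pt "-0.01 -0.28 -0.03 -2.1 0 0 -1" --pt "-0.01 -0.27 -0.03 -2.1 0 0 -1" --pt "-0.01 -0.27 -0.03 -2.1 0 0 -1" --pt "-0.01 -0.27 -0.03 -2.1 0 0 -1" --pt "-0.01 -0.27 -0.03 -2.1 0 0 -1" --pt "-0.01 -0.27 -0.03 -2.1 0 0 -1" --pt "0 0 0 0 0 0 -1" --pt "0 0 0 0 0 0 -1"

```text
time: 22.77
tool_pos: [0.616, -0.0507, 0.1199]
tool_rot: [-0.006, -0.022, 0.995, 0.093]
contact_force: [4.7, 1.2, -21.1]
gripper_width: 0.297
grasp_force: 60.9
```

```bash
python3 s.py; python3 - <<'E'
from h import *
# slip check: grip head top edge against finger in wrist picture; compare block neck/foot front top edge with prediction
f=grab('wrist','w9.png');s,p,R=st();up=-R[:,2]
top=p+up*.02;print('head top pred px',proj(f,[top])[0]);g=cv2.cvtColor(f['img'],cv2.COLOR_BGR2GRAY)
u,v=proj(f,[top])[0].astype(int)
for r in range(v-40,v+41,5):print(r,[int(x) for x in g[min(r,479),u-45:u+46:6]])
grab('side','d9.png');grab('scene','s9.png')
E
```

```text
22.7667 [ 0.616  -0.0507  0.1199] F [  4.7   1.2 -21.1] T [-0.73 -1.19 -0.13] lean -0.186 xlean 0.016 w 0.297 rise 14.1
head top pred px [318.02016665 360.65878643]
320 [36, 87, 97, 99, 97, 93, 97, 96, 92, 97, 92, 92, 93, 94, 31, 92]
325 [36, 117, 120, 124, 124, 120, 121, 119, 113, 115, 115, 111, 117, 114, 63, 77]
330 [43, 146, 153, 153, 154, 155, 158, 137, 139, 139, 138, 132, 133, 134, 96, 101]
335 [42, 153, 163, 159, 162, 163, 160, 159, 140, 159, 136, 136, 134, 132, 95, 116]
340 [42, 154, 161, 159, 163, 162, 158, 158, 160, 155, 134, 136, 136, 128, 91, 37]
345 [42, 150, 160, 158, 162, 158, 158, 156, 158, 154, 156, 137, 132, 133, 73, 30]
350 [39, 152, 156, 164, 160, 158, 163, 158, 154, 159, 159, 134, 130, 134, 56, 30]
355 [41, 151, 161, 161, 158, 161, 159, 154, 157, 156, 156, 149, 135, 129, 57, 29]
360 [38, 150, 162, 157, 158, 158, 159, 155, 154, 159, 155, 157, 132, 133, 39, 26]
365 [41, 151, 159, 154, 160, 157, 155, 157, 159, 156, 153, 156, 157, 132, 32, 24]
370 [35, 147, 157, 158, 158, 157, 158, 160, 156, 152, 159, 157, 157, 135, 33, 24]
375 [36, 145, 155, 157, 155, 153, 155, 158, 156, 158, 155, 160, 158, 157, 37, 27]
380 [32, 57, 111, 113, 111, 110, 113, 108, 105, 135, 134, 135, 135, 116, 35, 24]
385 [37, 22, 27, 25, 23, 23, 27, 22, 28, 207, 206, 82, 27, 27, 35, 23]
390 [21, 22, 19, 21, 24, 21, 22, 153, 26, 26, 27, 28, 20, 20, 216, 21]
395 [19, 21, 22, 24, 22, 26, 23, 75, 21, 24, 24, 25, 23, 19, 23, 16]
400 [18, 23, 17, 20, 22, 24, 23, 20, 26, 22, 23, 19, 21, 22, 20, 19]
```

```bash
python3 - <<'E'
from h import *
f=pickle.load(open('pics/w9.png.pkl','rb'));s,p,R=st()
for d in (.0,.005,.010,.015,.02):
    c=[p+R@np.array([sx*.01,sy*.013,-d]) for sx in(-1,1) for sy in(-1,1)];P=proj(f,c);print(d,P.min(0).round(1),P.max(0).round(1))
g=cv2.cvtColor(f['img'],cv2.COLOR_BGR2GRAY)
for r in(335,355,375):print(r,[int(x) for x in g[r,268:372:3]])
print([int(x) for x in g[310:390:2,300]])
f=grab('wrist');print(f['img'].shape)
E
```

```text
0.0 [281.4 303.3] [354.7 353.4]
0.005 [280.1 309.6] [356.2 361.2]
0.01 [278.7 316.3] [357.7 369.6]
0.015 [277.2 323.6] [359.4 378.7]
0.02 [275.5 331.4] [361.2 388.5]
335 [153, 44, 41, 133, 155, 162, 160, 161, 161, 160, 160, 163, 164, 161, 162, 157, 160, 143, 149, 159, 156, 136, 134, 135, 136, 137, 136, 137, 132, 119, 33, 38, 129, 80, 34]
355 [32, 35, 36, 136, 157, 158, 161, 164, 160, 158, 156, 155, 162, 160, 159, 160, 154, 157, 158, 155, 157, 159, 155, 155, 151, 135, 132, 131, 128, 122, 36, 34, 28, 29, 29]
375 [26, 29, 35, 121, 149, 157, 159, 161, 157, 159, 157, 155, 155, 154, 158, 157, 157, 157, 152, 154, 158, 155, 156, 157, 157, 159, 155, 161, 154, 106, 34, 29, 25, 23, 25]
[96, 103, 101, 96, 97, 96, 98, 109, 131, 145, 152, 161, 161, 163, 164, 163, 163, 162, 160, 161, 158, 157, 160, 160, 157, 160, 157, 160, 156, 157, 157, 160, 157, 157, 155, 111, 30, 25, 23, 27]
(480, 640, 3)
```

>>> move_arm --pt "0 0.28 -0.03 2.1 0 0 -1" --pt "0 0.28 -0.03 2.1 0 0 -1" --pt "0 0.28 -0.03 2.1 0 0 -1" --pt "0 0.28 -0.03 2.1 0 0 -1" --pt "0 0.28 -0.03 2.1 0 0 -1" --pt "0 0.27 -0.03 2.1 0 0 -1" --pt "0 0.27 -0.03 2.1 0 0 -1" --pt "0 0.27 -0.03 2.1 0 0 -1" --pt "0 0.27 -0.03 2.1 0 0 -1" --pt "0 0.27 -0.03 2.1 0 0 -1" --pt "0 0 0 0 0 0 -1" --pt "0 0 0 0 0 0 -1"

```text
time: 23.97
tool_pos: [0.6179, -0.0231, 0.1309]
tool_rot: [0.002, -0.024, 0.996, -0.091]
contact_force: [0.4, -0.5, -1.8]
gripper_width: 0.296
grasp_force: 64.1
```

```bash
python3 s.py
```

```text
23.9667 [ 0.6179 -0.0231  0.1309] F [ 0.4 -0.5 -1.8] T [ 0.16 -0.01  0.01] lean 0.182 xlean -0.008 w 0.296 rise 25.1
```

>>> move_arm --pt "0 -0.28 -0.03 -2.1 0 0 -1" --pt "0 -0.28 -0.03 -2.1 0 0 -1" --pt "0 -0.28 -0.03 -2.1 0 0 -1" --pt "0 -0.28 -0.03 -2.1 0 0 -1" --pt "0 -0.28 -0.03 -2.1 0 0 -1" --pt "0 -0.27 -0.03 -2.1 0 0 -1" --pt "0 -0.27 -0.03 -2.1 0 0 -1" --pt "0 -0.27 -0.03 -2.1 0 0 -1" --pt "0 -0.27 -0.03 -2.1 0 0 -1" --pt "0 -0.27 -0.03 -2.1 0 0 -1" --pt "0 0 0 0 0 0 -1" --pt "0 0 0 0 0 0 -1"

```text
time: 24.97
tool_pos: [0.6194, -0.0519, 0.1346]
tool_rot: [-0.002, -0.023, 0.996, 0.091]
contact_force: [0.3, 0.3, -2.6]
gripper_width: 0.292
grasp_force: 64.1
```

```bash
python3 s.py
```

```text
24.9667 [ 0.6194 -0.0519  0.1346] F [ 0.3  0.3 -2.6] T [-0.16 -0.04  0.02] lean -0.183 xlean 0.008 w 0.292 rise 28.9
```

Free: only the block's weight of about 2.5 N remains. Next I'll bring it upright and hold about 20 mm clear.

>>> move_arm --pt "0.05 0.23 -0.15 1.75 0 0 -1" --pt "0.05 0.23 -0.15 1.75 0 0 -1" --pt "0.05 0.23 -0.15 1.75 0 0 -1" --pt "0.05 0.23 -0.15 1.75 0 0 -1" --pt "0.05 0.22 -0.15 1.75 0 0 -1" --pt "0 0.22 -0.15 1.75 0 0 -1" --pt "0 0 0 0 0 0 -1" --pt "0 0 0 0 0 0 -1"

```text
time: 25.63
tool_pos: [0.6163, -0.0376, 0.145]
tool_rot: [0.0, -0.024, 1.0, 0.0]
contact_force: [0.6, -0.3, -2.2]
gripper_width: 0.292
grasp_force: 64.1
```

```bash
python3 s.py; python3 - <<'E'
from h import *
s,p,R=st();f=grab('wrist','w10.png');q=grab('side','d10.png');c=grab('scene','s10.png')
# foot: block underside predicted, in side and scene images; brightness profile down the axis
for n,F in(('side',q),('scene',c)):
    g=cv2.cvtColor(F['img'],cv2.COLOR_BGR2GRAY)
    for z in(-.02,.02,.035,.055,.065,.075,.085):
        print(n,z,proj(F,[p-[0,0,z]])[0].round(1),end=' ')
    X=np.array([p-[.011,0,z] for z in np.arange(.03,.11,.004)]);P=proj(F,X);print('\n',[int(g[int(v),int(u)]) for u,v in P])
# bystanders: white bottle before/after
a=cv2.imread('pics/scene0.png');print('bottle diff',np.abs(a[200:245,205:240].astype(int)-c['img'][200:245,205:240]).mean())
# caps in bores
g=cv2.cvtColor(f['img'],cv2.COLOR_BGR2GRAY)
E
```

```text
25.6333 [ 0.6163 -0.0376  0.145 ] F [ 0.6 -0.3 -2.2] T [0.04 0.03 0.  ] lean -0.0 xlean -0.001 w 0.292 rise 38.0
side -0.02 [376.2 202.6] side 0.02 [374.4 219. ] side 0.035 [373.7 225. ] side 0.055 [372.8 232.8] side 0.065 [372.4 236.6] side 0.075 [372.  240.4] side 0.085 [371.6 244.1] 
 [115, 114, 114, 126, 192, 110, 118, 116, 115, 113, 110, 114, 211, 217, 132, 137, 144, 152, 172, 143]
scene -0.02 [366.7 204.6] scene 0.02 [365.8 220.1] scene 0.035 [365.5 225.7] scene 0.055 [365.1 233.1] scene 0.065 [364.9 236.8] scene 0.075 [364.7 240.4] scene 0.085 [364.5 244. ] 
 [133, 127, 128, 183, 165, 119, 120, 121, 120, 117, 116, 188, 197, 208, 156, 162, 171, 164, 167, 103]
bottle diff 5.685502645502646
```

```bash
python3 - <<'E'
from h import *
a=cv2.imread('pics/scene0.png');c=pickle.load(open('pics/s10.png.pkl','rb'));b=c['img']
for im in(a,b):
    m=(cv2.cvtColor(im,cv2.COLOR_BGR2GRAY)[200:245,205:240]>120).astype(np.uint8);M=cv2.moments(m,True);print('bottle',M['m00'],M['m10']/M['m00'],M['m01']/M['m00'])
q=pickle.load(open('pics/d10.png.pkl','rb'))
o=[]
for F in(c,q):
  hsv=cv2.cvtColor(F['img'],cv2.COLOR_BGR2HSV)
  for nm,xy in dict(L=(.6095,.0515),R=(.618,-.128)).items():
    u,v=proj(F,[[*xy,.07]])[0].astype(int);w=hsv[v-28:v+28,u-22:u+22].astype(int)
    m=((w[...,1]>14)&(w[...,0]>12)&(w[...,0]<40)&(w[...,2]>110)).astype(np.uint8);n,l,s,ce=cv2.connectedComponentsWithStats(m)
    k=1+s[1:,4].argmax() if n>1 else 0
    t=np.linspace(0,6.28,60);T=proj(F,np.c_[xy[0]+.0205*np.cos(t),xy[1]+.0205*np.sin(t),t*0+.089])
    print(nm,'cap box',s[k][:5]+[u-22,v-28,0,0,0],'pred top ext',T.min(0).round(1),T.max(0).round(1))
E
```

```text
bottle 681.0 18.004405286343612 21.772393538913363
bottle 688.0 18.026162790697676 21.771802325581394
L cap box [329 209  18  20 252] pred top ext [327.  208.5] [345.7 219.9]
R cap box [385 256  20  13 134] pred top ext [384.7 249.2] [405.1 262.9]
L cap box [337 207  19  17 247] pred top ext [336.5 206.1] [355.6 217.4]
R cap box [388 258   9  13  60] pred top ext [390.3 251.5] [411.7 265.6]
```

```bash
python3 -c "
from plant import manip
print(manip.job_done())"
```

```text
the job is handed in; nothing more can be done
None
```

I handed the job in at about 26 s: a vial is in each bore, and the locating block was rocked clearly left and right until it came free. It is now held upright about 2 cm above its slot, and the white bottle has not moved. The right-hand vial is judged home from its seating height and contact force only, because the final image of its cap was unclear.

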